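Lock the micromanipulator carriage with its lock pin

ROBOT

A 7-joint arm with a two-finger parallel gripper is mounted at the origin on the work surface. World frame = base frame: x ahead of the robot, y to its left, z up, the work surface at z = 0. Lengths are in m, angles in rad, forces in N, time in s.
With the tool pointing down it reaches from about 0.4 to 0.85 m from the base axis. Payload 4.5 kg.
Tool frame: the origin (TCP) lies midway between the tips of the shut fingers; the grasp point (between the pads) lies 19 mm behind it (bot.grip_point_offset is the distance from the TCP to the grasp point, in m); z points along the fingers, y is the line along which they close (so a half turn about z gives the same grasp; the last joint's range is limited). The gripper opens to 85 mm and grips with 20 to 120 N. Pads are 22 mm wide; open, the fingers measure 114 mm over their backs; the gripper's body (76 mm by 85 mm) begins 54 mm behind the grasp point. The pads swing forward as they close: fully open they stand 13 mm farther back than shut.
Start: joints at [-1.259, 0.689, -0.195, 1.565, 0.157, 0.902, -0.215], TCP at [0.171, 0.601, 0.231] pointing down, gripper open.
Joint ranges: [-3.01, 3.01], [-0.46, 2.08], [-1.47, 1.51], [0.13, 2.56], [-1, 4.14], [0.04, 2.09], [-2.66, 2.66]. Speed limits (rad/s): [2.57, 2.57, 3.14, 3.14, 3.14, 3.14, 3.14].

INTERFACE

Orientations are given as a rotation vector (axis times angle).
In Python, from plant import bot gives the robot as it stands.
- The arm moves only by the tool jog_arm, never from a script. Its argument "plan" is a list that holds one entry, the list of rows, each a list of 7 numbers: the turn, a rotation vector about the tool's x, y, z in degrees, then the shift along the tool's x, y, z in cm, then the opening, from -1 (shut) to 1 (fully open). In form: [[[ax, ay, az, x, y, z, fingers], ...]]. A call has 1 to 5 rows; each row is the pose to reach, as a shift and turn from the pose commanded when the call began, along the tool's axes at that moment; what a row does not reach only later rows make up. A row lasts 1/10 s, in which the tool goes at most 50 mm and 8.59 degrees, less where a joint would pass 70% of its speed; a pose out of reach is approached as far as the arm can. A call with a gripper value outside its range is refused whole. The fingers move at their own pace and stop on an object; "newtons" is the grip in N (left out, the last holds). Time passes only in rows, so rows that repeat a pose let the fingers close. It gives the time, the measured TCP pose, the force, the opening and the grip force at its end, in the units of the state.
- bot.get_state(): the state, without advancing time (a new reading comes with each control period).
- bot.grab_frame(name): name is "scene" or "top" or "wrist"; returns a dict with "pixels" (400x640x3 uint8, red, green, blue), "camera_matrix" (3x3 intrinsics, pixels), "rvec" (rotation vector, rad) and "tvec" (3), from world to camera coordinates, as OpenCV has them; the wrist camera has in their place "tool_from_camera" (4x4, takes a point from camera to tool coordinates, whose origin is the TCP and whose axes are the flange's). Camera axes: x right, y down, z forward; pixel columns grow to the right and rows downward; lengths in m; the calibration is good to about 2 mm. A picture is of the moment at which its call begins: read the wrist's pose just before it. There is no depth.
- bot.sign_off(): hands the job in; it is judged then, once.
Trained networks look in a picture, given as the dict that the camera call returned (one of the last four; its "shot" number tells which), for a name from the list of things; names that differ only in an ending like _2 or _b are one class to them, and where a whole thing is asked for, a point or a joint stands for the part that bears it (a point fixed in the world has none). Each returns a list of dicts, best first, with "confidence" (0 to 1); they miss things now and then, are a little off and sometimes report something else, mostly with a low value. They report only what shows in the picture. A call takes as long as a camera call.
- bot.recognise(thing, picture): "at" ([row, column] in pixels, amid what is visible of it).
- bot.tip_of(thing, picture): "at" ([row, column] in pixels: a listed point, or the origin of a listed thing).
The state is a dict: "time": time; "qpos": joint angles; "joint_vel": joint speeds; "tau": joint torques, N m; "tool_pos": TCP position; "eef_rot": TCP orientation; "contact_force": force on the tool from outside, world axes, zero at the start; "moment": the same for the moment, N m; "opening": finger opening in m; "grasp_force": force on a finger pad.
Only numpy, scipy, OpenCV 4.12 (cv2) and the standard library are available. Lean on these libraries where they do the work, as an engineer would, in place of code of your own. Each camera call takes 0.05 s, during which the arm holds its last target. There are 200 camera calls.

TASK

Lock the micromanipulator for carrying: take the red-knobbed lock pin from the tool block, bring the carriage to its red parking band and push the pin down through carriage, rail and keeper plate until its collar sits flush on the carriage, then let go. The rail's hole is out of sight, somewhere within the band: feel for it lightly and never force the pin against the manipulator. Do not touch the glass pipette or its holder, and leave everything else where it is.

Things in the scene. Friction and masses are not known exactly. Their poses are not given: they have to be found in the camera images.
- pin_knob (a point): Centre of the lock pin's red knurled round knob (20 mm diameter, 34 mm tall), on the pin's axis: 17 mm below the knob's top, 23 mm above the collar's underside, 69 mm above the nose. z runs up the pin. The pin stands upright in one of the three holes of the white tool block; which one varies. The block's other two tools have slimmer, taller handles, black and blue.
- pin_shoulder (a point): Centre of the underside of the pin's steel collar (28 mm diameter, 6 mm thick, under the knob). Below it the steel shank: 10 mm diameter, 46 mm long, its last 4 mm tapering to a 7 mm flat nose. In the tool block the collar rests on the block's top, 56 mm above the bench, so the pin must rise 46 mm to come clear.
- pin: The whole lock pin, 50 to 100 g. Origin: the nose, its lowest point on the axis; z runs up the pin.
- carriage_hole (a point): Centre of the mouth of the carriage's pin hole (11.5 mm diameter, 1.5 mm chamfer), in the flat aluminium top, 74 mm above the bench. Top plate 12 mm thick, 140 mm along the rail (y of this frame); across the rail (x) it ends 38 mm to the -x side and runs 114 mm to the +x side, where it carries a cream drive unit 44 mm tall that begins 58 mm from the hole. Axes as the stand's.
- carriage (a joint): Position of the carriage along the rail in m: 0 at the middle of the parking band, growing to +y of the stand. It starts at -0.05 to -0.025 and can go from -0.075 to +0.05. It slides against about 2 N of friction (and 8 N per m/s) and stays where it is left. With the nose 5 to 11 mm down its hole the held pin can tow the carriage; 14 mm down the nose meets the rail.
- park_band (a point): Where the carriage's hole stands when the red line on the carriage points at the middle of the 24 mm long red parking band beside the scale on the base plate. The rail's hole, covered by the carriage, lies up to 12 mm to either side of here along the rail (y of this frame), different each time; no reading or picture shows it. A lightly pressed nose drops in when within about 2 mm of it.
- stand: The manipulator's stand with carriage, rail and drive unit. White base plate 250 (x) by 380 mm (y), 12 mm thick, fixed; origin under its middle. The rail runs along y, 30 mm to the -x side. Stacked at the hole, heights above the bench: carriage top plate 62 to 74 mm, fixed steel rail 46 to 60 mm with one 11.5 mm hole, carriage's keeper plate 34 to 42 mm, its 12 mm hole in line with the top's.
- pipette: Fragile pipette holder (10 mm steel rod) and thin glass pipette on the carriage: leaves the drive unit on the side away from the rail, sloping down over the base plate from 122 to 215 mm in x from the carriage's hole, 94 to 57 mm above the bench. Origin at bench height under the carriage's hole. Do not touch it.
- driver_a: Hex driver with a slim black handle in another hole of the tool block: 17 mm diameter handle, 20 mm collar, top 56 mm above the block. Origin at its lower end, 10 mm above the bench. Leave alone.
- driver_b: The same driver with a blue handle, in the third hole. Leave alone.
- block: White plastic tool block, fixed: 60 mm (x) by 180 mm (y), 56 mm high, with three holes along its middle line at y = -60, 0 and +60 mm. Origin under its middle.
- dish: Closed culture dish, 60 mm diameter, 14 mm high, loose. Leave alone.
- bottle: Bottle with a blue cap, 52 mm diameter, 120 mm tall, loose. Leave alone.
- mouse: Black computer mouse, 105 by 60 mm, 32 mm high, loose. Leave alone.
- tip_box: Blue box of pipette tips with a clear lid, 85 by 120 mm, 68 mm high, loose. Leave alone.
- marker: White marker pen with a green cap, 130 mm long, 13 mm thick, loose. Leave alone.

How it is judged:
By the outcome, as a careful person would: the job done as asked, in the order asked, and still so for the second after the job is handed in, with the robot touching nothing.
It also fails if it takes over 64 s, if anything falls off the work surface, if the arm or the gripper's body presses on something with over 40 N, if the wrist force passes 120 N, or if a joint passes its speed limit or range.

## Working session

There is one attempt and no reset: what is moved stays moved. The work goes in short steps, Python scripts to look and compute and a tool call to move; the robot and the scene stay as the last step left them, time stands still between calls to the robot, and variables do not carry over. Pictures are saved under pics/ and viewed, at most 10 in all, crops included, and the job is handed in when it is done.

Besides the shell and the picture viewer there is one more tool, called in YAML: its name, and indented under it one key for each argument. jog_arm: Moves the arm, as the interface text tells. Its arguments: {"type":"object","properties":{"plan":{"type":"array","items":{"type":"array","items":{"type":"array","items":{"type":"number"}}}},"newtons":{"type":"number"}},"required":["plan"]}

```bash
ls; mkdir -p pics
cat > h.py <<'E'
import numpy as np, cv2
from scipy.spatial.transform import Rotation as R
from plant import bot
def ray(f,rc,st=None):
    K=f["camera_matrix"]; d=np.linalg.inv(K)@[rc[1],rc[0],1.]
    if "rvec" in f:
        M=R.from_rotvec(np.ravel(f["rvec"])).as_matrix(); return -M.T@np.ravel(f["tvec"]), M.T@d
    T=f["tool_from_camera"]; Rt=R.from_rotvec(st["eef_rot"]).as_matrix()
    return Rt@T[:3,3]+st["tool_pos"], Rt@T[:3,:3]@d
def atz(f,rc,z,st=None):
    o,d=ray(f,rc,st); return o+d*(z-o[2])/d[2]
def tri(rays):
    A=0;b=0
    for o,d in rays:
        d=d/np.linalg.norm(d);P=np.eye(3)-np.outer(d,d);A=A+P;b=b+P@o
    return np.linalg.solve(A,b)
def proj(f,p):
    return cv2.projectPoints(np.array([p],float),np.ravel(f["rvec"]),np.ravel(f["tvec"]),f["camera_matrix"],None)[0].ravel()[::-1]
def save(f,n,crop=None,s=1):
    im=f["pixels"][:,:,::-1]
    if crop: im=im[crop[0]:crop[1],crop[2]:crop[3]]
    if s!=1: im=cv2.resize(im,None,fx=s,fy=s,interpolation=cv2.INTER_CUBIC)
    cv2.imwrite("pics/"+n,im)
E
python3 - <<'E'
from h import *
np.set_printoptions(precision=4,suppress=True)
st=bot.get_state(); print({k:np.round(v,4) for k,v in st.items()})
fs={}
for n in ["scene","top"]:
    f=fs[n]=bot.grab_frame(n); save(f,n+"0.png")
    for t in ["pin_knob","pin_shoulder","carriage_hole","park_band","stand","block","driver_a","pipette","carriage"]:
        print(n,t,[(np.round(x["at"],1),round(x["confidence"],2)) for x in bot.tip_of(t,f)[:3]] if t!="carriage" else "")
    z={"pin_knob":.079,"pin_shoulder":.056,"carriage_hole":.074,"park_band":.074,"stand":0,"block":0,"driver_a":.01,"pipette":0}
    for t in z:
        r=bot.tip_of(t,f)
        if r: print(n,t,atz(f,r[0]["at"],z[t]))
E
```

```text
pics
{'time': np.float64(0.0), 'qpos': array([-1.2592,  0.69  , -0.1945,  1.5664,  0.1573,  0.9025, -0.2151]), 'joint_vel': array([ 0.001 ,  0.0012,  0.0006, -0.0014, -0.0022, -0.0008, -0.0004]), 'tau': array([ -0.0002, -53.9603,  -1.2664, -15.8537,   0.0092,   0.0094,
        -0.    ]), 'tool_pos': array([0.1712, 0.6004, 0.2305]), 'eef_rot': array([-0.4348, -3.1112,  0.003 ]), 'contact_force': array([ 0.2141, -0.1414, -1.0251]), 'moment': array([ 0.0256, -0.008 , -0.0207]), 'grasp_force': np.float64(0.0), 'opening': np.float64(0.0851)}
scene pin_knob [(array([156.9, 359. ]), 0.62)]
scene pin_shoulder [(array([160. , 359.3]), 0.63)]
scene carriage_hole [(array([220. , 276.1]), 0.63), (array([153.9, 371.4]), 0.26)]
scene park_band [(array([216. , 294.9]), 0.55)]
scene stand [(array([235.2, 296.6]), 0.83)]
scene block [(array([164.6, 367.4]), 0.78)]
scene driver_a [(array([165.1, 364.5]), 0.59), (array([156.4, 371. ]), 0.42)]
scene pipette []
scene carriage 
scene pin_knob [0.4941 0.1941 0.079 ]
scene pin_shoulder [0.4889 0.2026 0.056 ]
scene carriage_hole [ 0.5574 -0.19    0.074 ]
scene park_band [ 0.5782 -0.1353  0.074 ]
scene stand [ 0.5945 -0.1432 -0.    ]
scene block [0.4823 0.2545 0.    ]
scene driver_a [0.4854 0.2361 0.01  ]
top pin_knob [(array([254.8, 459.3]), 0.58), (array([226.5, 245.8]), 0.51)]
top pin_shoulder [(array([226.6, 245.3]), 0.64)]
top carriage_hole [(array([208.6, 365.8]), 0.75)]
top park_band [(array([203.5, 352.6]), 0.91)]
top stand [(array([198.2, 349.7]), 0.76)]
top block [(array([232.4, 230.8]), 0.83)]
top driver_a [(array([234.4, 230.2]), 0.62), (array([237.1, 212.4]), 0.56)]
top pipette []
top carriage 
top pin_knob [ 0.4045 -0.479   0.079 ]
top pin_shoulder [0.4953 0.1903 0.056 ]
top carriage_hole [ 0.5499 -0.1907  0.074 ]
top park_band [ 0.5661 -0.1492  0.074 ]
top stand [ 0.5915 -0.147   0.    ]
top block [0.4786 0.248  0.    ]
top driver_a [0.4718 0.2475 0.01  ]
```

View pics/top0.png

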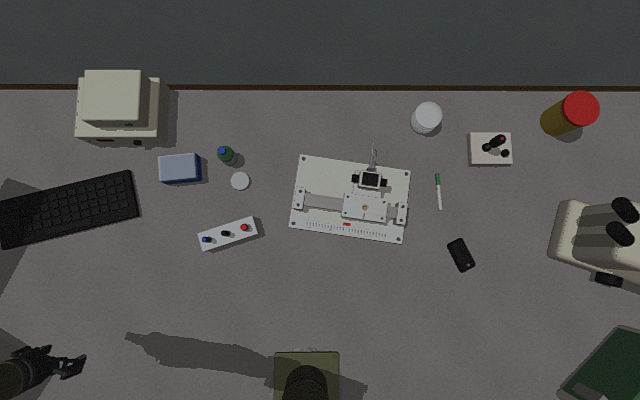

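View pics/scene0.png

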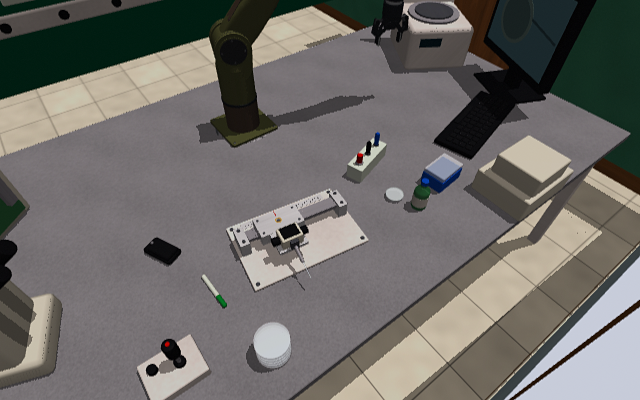

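The top view shows the tool block with the red knob at about (227,245), black at (233,225) and blue at (239,206). The stand spans columns 290–410, with the carriage hole at about (208,365) and the drive unit on the far side. The scene view agrees.

```bash
cat >> h.py <<'E'
def goal(p,yaw,st=None,base=None):
    """shift(cm) and turn(deg) in tool axes to reach TCP p, tool down, closing axis (tool y) along world yaw angle"""
    st=st or bot.get_state(); R0=R.from_rotvec(st["eef_rot"]).as_matrix()
    best=None
    for a in (yaw,yaw+np.pi):
        y=np.array([np.cos(a),np.sin(a),0]); z=np.array([0,0,-1.]); x=np.cross(y,z)
        rv=R.from_matrix(R0.T@np.c_[x,y,z]).as_rotvec(degrees=True)
        if best is None or np.linalg.norm(rv)<np.linalg.norm(best): best=rv
    return np.round(best,2), np.round(R0.T@(np.array(p)-st["tool_pos"])*100,2)
E
python3 - <<'E'
from h import *
np.set_printoptions(precision=4,suppress=True)
rs=[]
for n,box in [("scene",(140,175,345,375)),("top",(215,240,235,260))]:
    f=bot.grab_frame(n); im=f["pixels"].astype(int); m=(im[:,:,0]>120)&(im[:,:,1]<80)&(im[:,:,2]<80)
    k=np.zeros_like(m);k[box[0]:box[1],box[2]:box[3]]=1; ys,xs=np.nonzero(m&k); c=(ys.mean(),xs.mean()); print(n,c,len(ys),atz(f,c,.085)); rs.append(ray(f,c))
    if n=="top":
        for q,z in [((155,302),.012),((166,410),.012),((243,403),.012),((225,290),.012),((239,206),.11),((233,225),.11),((227,245),.096)]: print(q,atz(f,q,z))
print(tri(rs))
st=bot.get_state(); print(R.from_rotvec(st["eef_rot"]).as_matrix())
w=bot.grab_frame("wrist"); print(w["tool_from_camera"],w["camera_matrix"])
print(goal((.44,.18,.23),np.deg2rad(17)))
E
```

```text
scene (np.float64(154.6), np.float64(359.8666666666667)) 15 [0.4916 0.1996 0.085 ]
top (np.float64(226.59259259259258), np.float64(242.74074074074073)) 27 [0.4942 0.1928 0.085 ]
(155, 302) [0.7369 0.0131 0.012 ]
(166, 410) [ 0.6991 -0.3511  0.012 ]
(243, 403) [ 0.4414 -0.3196  0.012 ]
(225, 290) [0.5018 0.052  0.012 ]
(239, 206) [0.4564 0.2971 0.11  ]
(233, 225) [0.4741 0.2408 0.11  ]
(227, 245) [0.4925 0.1837 0.096 ]
[0.4951 0.1933 0.0904]
[[-0.9617  0.2742 -0.    ]
 [ 0.2742  0.9617  0.0001]
 [ 0.      0.0001 -1.    ]]
[[-0.0008 -0.947  -0.3211  0.0819]
 [ 1.     -0.0009  0.0003 -0.0005]
 [-0.0005 -0.3211  0.947  -0.1427]
 [ 0.      0.      0.      1.    ]] [[304.8201   0.     319.8704]
 [  0.     304.8201 203.2409]
 [  0.       0.       1.    ]]
(array([ 0.  , -0.  , 57.09]), array([-37.38, -33.13,   0.13]))
```

jog_arm:
  plan:
    - [[0,0,57,-42.1,-30.3,0,1],[0,0,57,-42.1,-30.3,0,1],[0,0,57,-42.1,-30.3,0,1],[0,0,57,-42.1,-30.3,0,1],[0,0,57,-42.1,-30.3,0,1]]

```text
time: 2.35
tool_pos: [0.3275, 0.4035, 0.2316]
eef_rot: [1.552, 2.731, 0.001]
contact_force: [0.7, 0.5, -0.1]
opening: 0.0856
grasp_force: 0.0
```

```bash
python3 -c "
from h import *
print(goal((.494,.192,.23),np.deg2rad(17)))"
```

```text
(array([ 0.05, -0.03, 13.78]), array([-26.69,   3.48,   0.15]))
```

jog_arm:
  plan:
    - [[0,0,13.8,-26.7,3.5,0.1,1],[0,0,13.8,-26.7,3.5,0.1,1],[0,0,13.8,-26.7,3.5,0.1,1],[0,0,13.8,-26.7,3.5,0.1,1],[0,0,13.8,-26.7,3.5,0.1,1]]

```text
time: 2.85
tool_pos: [0.4835, 0.2081, 0.2306]
eef_rot: [1.861, 2.531, 0.001]
contact_force: [0.5, 0.6, -0.1]
opening: 0.0852
grasp_force: 0.0
```

```bash
cat > look.py <<'E'
from h import *
import sys
np.set_printoptions(precision=4,suppress=True)
st=bot.get_state(); w=bot.grab_frame("wrist"); save(w,sys.argv[1]); print(st["tool_pos"],st["qpos"])
for t,z in [("pin_knob",.079),("pin_shoulder",.056),("driver_a",.01),("block",0)]:
    print(t,[(np.round(x["at"],1),round(x["confidence"],2),atz(w,x["at"],z,st)) for x in bot.tip_of(t,w)[:2]])
im=cv2.cvtColor(w["pixels"],cv2.COLOR_RGB2HSV).astype(int); m=((im[:,:,0]<8)|(im[:,:,0]>172))&(im[:,:,1]>140)&(im[:,:,2]>60)
n,l,s,c=cv2.connectedComponentsWithStats(m.astype(np.uint8))
for i in range(1,n):
    if s[i,4]>60: print("red",s[i],c[i][::-1],atz(w,c[i][::-1],.085,st))
E
python3 look.py w1.png
```

```text
[0.4835 0.2081 0.2306] [-0.5111  0.5587  0.0274  1.8707 -0.0226  0.7117 -0.1682]
pin_knob [(array([207.8, 321.4]), 0.96, array([0.4922, 0.187 , 0.079 ]))]
pin_shoulder [(array([198.1, 327.6]), 0.91, array([0.4979, 0.192 , 0.056 ])), (array([134.4, 327. ]), 0.62, array([0.4765, 0.2568, 0.056 ]))]
driver_a [(array([ 84. , 322.4]), 0.88, array([0.4574, 0.3034, 0.01  ])), (array([136.1, 324.7]), 0.56, array([0.477 , 0.2499, 0.01  ]))]
block [(array([139.3, 326.7]), 0.93, array([0.4809, 0.246 , 0.    ]))]
red [318 203  19  18 278] [211.3633 326.9928] [0.4981 0.1871 0.085 ]
```

View pics/w1.png

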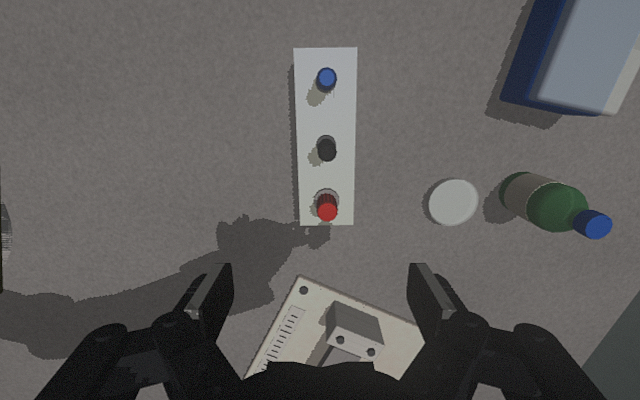

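The wrist view shows the red knob at (211,327), the black handle at (148,326) and the blue one at (78,326). The block's line is vertical in the picture, so the yaw is right.

```bash
python3 -c "
from h import *
s=bot.get_state();print(s['tool_pos'],s['joint_vel'].round(3))
print(goal((.496,.190,.15),np.deg2rad(17)))"
```

```text
[0.48216018 0.20994688 0.2303449 ] [-0.037 -0.004 -0.021  0.007  0.001  0.001  0.003]
(array([-0.01, -0.05,  0.29]), array([-2.32,  0.73,  8.03]))
```

jog_arm:
  plan:
    - [[0,0,0.3,-2.3,0.7,4,0.2],[0,0,0.3,-2.3,0.7,8,0.2],[0,0,0.3,-2.3,0.7,8,0.2],[0,0,0.3,-2.3,0.7,8,0.2]]

```text
time: 3.5
tool_pos: [0.4948, 0.1916, 0.1506]
eef_rot: [-1.863, -2.527, 0.001]
contact_force: [-0.2, 0.7, 1.2]
opening: 0.0512
grasp_force: 0.0
```

```bash
python3 look.py w2.png; python3 -c "
from h import *
s=bot.get_state();print(s['tool_pos'],s['opening'],s['joint_vel'].round(3))"
```

```text
[0.4948 0.1916 0.1506] [-0.4651  0.6865  0.0157  1.9334 -0.0224  0.5231 -0.1335]
pin_knob [(array([217.8, 321. ]), 0.89, array([0.4965, 0.1898, 0.079 ]))]
pin_shoulder [(array([208.2, 319.9]), 0.6, array([0.4959, 0.189 , 0.056 ]))]
driver_a [(array([ 54.2, 319.8]), 0.88, array([0.46  , 0.3049, 0.01  ])), (array([125.2, 320. ]), 0.7, array([0.4773, 0.2494, 0.01  ]))]
block [(array([126. , 322.3]), 0.66, array([0.4798, 0.2486, 0.    ]))]
red [308 213  28  25 525] [225.3829 321.5962] [0.498  0.1864 0.085 ]
[0.49665117 0.1907388  0.15205979] 0.05122035647460212 [ 0.005  0.008  0.001  0.007  0.    -0.004  0.001]
```

View pics/w2.png

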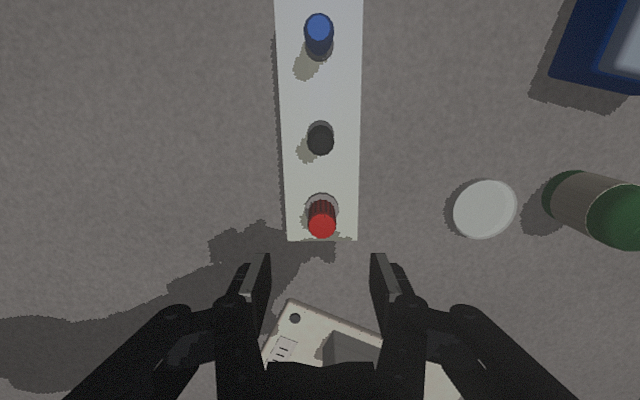

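Red knob's top disc is at (225,321), between the fingers' line; pin axis at about (0.496, 0.190), right under the TCP. Descending.

jog_arm:
  plan:
    - [[0,0,0,0,0,3,0.2],[0,0,0,0,0,6,0.2],[0,0,0,0,0,8.3,0.2],[0,0,0,0,0,8.3,0.2],[0,0,0,0,0,8.3,0.2]]

```text
time: 4.25
tool_pos: [0.4963, 0.19, 0.0682]
eef_rot: [1.868, 2.525, 0.001]
contact_force: [-0.3, 0.1, -0.1]
opening: 0.051
grasp_force: 0.0
```

jog_arm:
  plan:
    - [[0,0,0,0,0,0,-1],[0,0,0,0,0,0,-1],[0,0,0,0,0,0,-1],[0,0,0,0,0,0,-1],[0,0,0,0,0,0,-1]]
  newtons: 50

```text
time: 4.75
tool_pos: [0.4967, 0.19, 0.0688]
eef_rot: [1.868, 2.525, 0.003]
contact_force: [-1.1, -0.3, 5.9]
opening: 0.0186
grasp_force: 48.6
```

jog_arm:
  plan:
    - [[0,0,0,0,0,-1,-1],[0,0,0,0,0,-3,-1],[0,0,0,0,0,-7,-1],[0,0,0,0,0,-11,-1],[0,0,0,0,0,-15,-1]]

```text
time: 5.25
tool_pos: [0.4956, 0.1895, 0.2198]
eef_rot: [1.868, 2.525, 0.001]
contact_force: [0.2, 0.9, -0.0]
opening: 0.0184
grasp_force: 49.6
```

```bash
cat > st.py <<'E'
from h import *
np.set_printoptions(precision=4,suppress=True)
s=bot.get_state();print(s['time'],s['tool_pos'],s['opening'],s['contact_force'],s['moment'],s['qpos'])
Rm=R.from_rotvec(s['eef_rot']).as_matrix(); print(Rm)
E
python3 st.py
python3 - <<'E'
from h import *
np.set_printoptions(precision=4,suppress=True)
# stand pose from the top picture: least squares from edges of white plate
f=bot.grab_frame("top"); g=bot.grab_frame("scene")
for n,f in (("top",f),("scene",g)):
    for t,z in [("carriage_hole",.074),("park_band",.074),("stand",0)]:
        print(n,t,[(np.round(x["at"],1),round(x["confidence"],2),atz(f,x["at"],z)) for x in bot.tip_of(t,f)[:1]])
print(goal((.52,-.08,.22),np.deg2rad(81)))
E
```

```text
5.25 [0.4956 0.1895 0.2198] 0.0183958529009272 [ 0.1743  0.9257 -0.0423] [ 0.0378 -0.0975 -0.0178] [-0.468   0.5792  0.0255  1.8708 -0.022   0.6915 -0.1328]
[[-0.2925  0.9563  0.0003]
 [ 0.9563  0.2925  0.0003]
 [ 0.0002  0.0004 -1.    ]]
top carriage_hole [(array([207.5, 364.7]), 0.76, array([ 0.5533, -0.1873,  0.074 ]))]
top park_band [(array([202.6, 352.4]), 0.67, array([ 0.569 , -0.1486,  0.074 ]))]
top stand [(array([201.3, 348.9]), 0.91, array([ 0.581 , -0.1441,  0.    ]))]
scene carriage_hole [(array([220.4, 276.1]), 0.82, array([ 0.5587, -0.1908,  0.074 ]))]
scene park_band [(array([214.4, 292.7]), 0.75, array([ 0.5689, -0.1371,  0.074 ]))]
scene stand [(array([235.8, 294.4]), 0.66, array([ 0.5923, -0.1501,  0.    ]))]
(array([ -0.16,  -0.08, -63.98]), array([-26.48,  -5.48,  -0.36]))
```

jog_arm:
  plan:
    - [[0,0,-64,-29.9,-4.5,0,-1],[0,0,-64,-29.9,-4.5,0,-1],[0,0,-64,-29.9,-4.5,0,-1],[0,0,-64,-29.9,-4.5,0,-1],[0,0,-64,-29.9,-4.5,0,-1]]

```text
time: 6.15
tool_pos: [0.532, -0.0595, 0.2162]
eef_rot: [-0.803, -3.035, 0.0]
contact_force: [0.9, 0.5, -1.6]
opening: 0.0179
grasp_force: 49.6
```

```bash
python3 st.py; python3 -c "
from h import *
print(goal((.54,-.11,.22),np.deg2rad(81)))"
```

```text
6.15 [ 0.532  -0.0595  0.2162] 0.01792279522271191 [ 0.9413  0.4774 -1.6101] [ 0.0013 -0.0972  0.0416] [ 0.1764  0.5974 -0.2437  1.8496  0.2062  0.7214  0.8709]
[[-0.8691  0.4946 -0.0023]
 [ 0.4946  0.8691  0.0004]
 [ 0.0022 -0.0008 -1.    ]]
(array([-2.000e-02, -1.300e-01, -2.065e+01]), array([-3.19, -3.99, -0.39]))
```

jog_arm:
  plan:
    - [[0,0,-20.7,-3.2,-4,0,-1],[0,0,-20.7,-3.2,-4,0,-1],[0,0,-20.7,-3.2,-4,0,-1],[0,0,-20.7,-3.2,-4,0,-1]]

```text
time: 6.55
tool_pos: [0.5395, -0.1088, 0.216]
eef_rot: [-0.257, -3.128, -0.002]
contact_force: [-0.4, -1.1, -0.8]
opening: 0.0183
grasp_force: 49.6
```

```bash
python3 st.py
cat > look2.py <<'E'
from h import *
import sys
np.set_printoptions(precision=4,suppress=True)
st=bot.get_state(); w=bot.grab_frame("wrist"); save(w,sys.argv[1]); print(st["tool_pos"],st["eef_rot"])
for t,z in [("carriage_hole",.074),("park_band",.074),("stand",0),("pin",st["tool_pos"][2]-.0588),("pin_shoulder",st["tool_pos"][2]-.0128)]:
    print(t,[(np.round(x["at"],1),round(x["confidence"],2),atz(w,x["at"],z,st)) for x in bot.tip_of(t,w)[:2]])
E
python3 look2.py w3.png
```

```text
6.55 [ 0.5395 -0.1088  0.216 ] 0.01833603851662199 [-0.3628 -1.1283 -0.7972] [-0.0003  0.0211 -0.0263] [ 0.3317  0.6262 -0.3561  1.8022  0.2968  0.7686  1.229 ]
[[-0.9866  0.1631 -0.0025]
 [ 0.1631  0.9866  0.0012]
 [ 0.0026  0.0007 -1.    ]]
[ 0.5395 -0.1088  0.216 ] [-0.2569 -3.1285 -0.0015]
carriage_hole [(array([216. , 246.4]), 0.89, array([ 0.5547, -0.1863,  0.074 ]))]
park_band [(array([215., 293.]), 0.71, array([ 0.5613, -0.1401,  0.074 ]))]
stand [(array([219.3, 301.7]), 0.61, array([ 0.5954, -0.1417,  0.    ])), (array([ 65.9, 638. ]), 0.58, array([0.4801, 0.2491, 0.    ]))]
pin [(array([223.1, 322. ]), 0.7, array([ 0.5409, -0.1081,  0.1572])), (array([218.5, 301.3]), 0.4, array([ 0.535 , -0.122 ,  0.1572]))]
pin_shoulder [(array([ 66.4, 636.2]), 0.74, array([0.4682, 0.0528, 0.2032])), (array([249.9, 318.5]), 0.55, array([ 0.5381, -0.11  ,  0.2032]))]
```

View pics/w3.png

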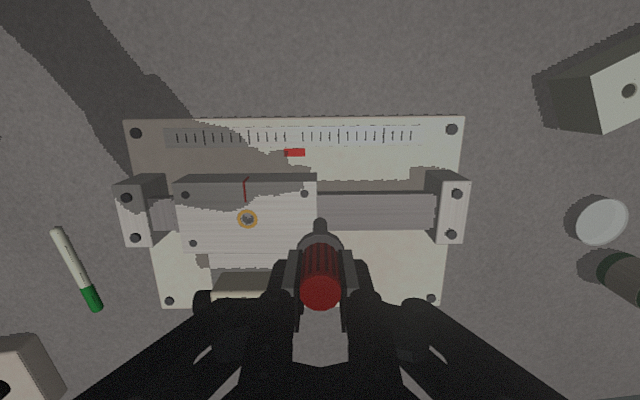

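The wrist view shows the carriage hole at (218,247) with its red line above it, the red parking band at (152,294), the rail running horizontally, and the pin nose at about (223,321).

```bash
cat > look3.py <<'E'
from h import *
import sys
np.set_printoptions(precision=4,suppress=True)
st=bot.get_state(); w=bot.grab_frame("wrist"); save(w,sys.argv[1]); print(st["tool_pos"],st["contact_force"])
im=cv2.cvtColor(w["pixels"],cv2.COLOR_RGB2HSV).astype(int); m=((im[:,:,0]<8)|(im[:,:,0]>172))&(im[:,:,1]>120)&(im[:,:,2]>50)
n,l,s,c=cv2.connectedComponentsWithStats(m.astype(np.uint8))
for i in range(1,n):
    if s[i,4]>12: print("red",s[i],c[i][::-1],atz(w,c[i][::-1],.012,st),atz(w,c[i][::-1],.074,st))
m=(im[:,:,0]>12)&(im[:,:,0]<30)&(im[:,:,1]>90)&(im[:,:,2]>80)
n,l,s,c=cv2.connectedComponentsWithStats(m.astype(np.uint8))
for i in range(1,n):
    if s[i,4]>25: q=(s[i,1]+s[i,3]/2-.5,s[i,0]+s[i,2]/2-.5); print("gold",s[i],q,atz(w,q,.074,st))
r=bot.tip_of("carriage_hole",w)
if r: print("net hole",r[0]["at"],r[0]["confidence"],atz(w,r[0]["at"],.074,st))
# plate yaw from horizontal scale edge
E
python3 look3.py w4.png
python3 - <<'E'
from h import *
# plate yaw and position from two bottom/upper screw holes visible (z=.012)
st=bot.get_state(); w=bot.grab_frame("wrist")
P=[atz(w,q,.012,st) for q in [(133,136),(129,451),(300,169),(298,431)]]
print(np.round(P,4),np.round(np.mean(P,0),4)); 
for a,b in ((0,1),(2,3)):
    d=P[b]-P[a]; print(np.degrees(np.arctan2(d[1],d[0])))
E
```

```text
[ 0.5403 -0.1077  0.2172] [ 0.3373 -0.1968  0.0209]
red [283 147  21   8 150] [150.72   293.6333] [ 0.5085 -0.1333  0.012 ] [ 0.4998 -0.1265  0.074 ]
red [242 180   4  21  30] [189.5    243.2667] [ 0.5439 -0.201   0.012 ] [ 0.5289 -0.1821  0.074 ]
red [328 249   3   9  14] [253.8571 329.    ] [ 0.6449 -0.1136  0.012 ] [ 0.6119 -0.1103  0.074 ]
red [ 299  250   42   61 1558] [286.6271 319.5039] [ 0.691  -0.1335  0.012 ] [ 0.6497 -0.1267  0.074 ]
gold [236 208  21  19 156] (np.float64(217.0), np.float64(246.0)) [ 0.5573 -0.1864  0.074 ]
net hole [216.3, 245.6] 0.63 [ 0.5565 -0.1866  0.074 ]
[[ 0.4606 -0.3036  0.012 ]
 [ 0.5134  0.0441  0.012 ]
 [ 0.6789 -0.3377  0.012 ]
 [ 0.7333  0.0117  0.012 ]] [ 0.5966 -0.1464  0.012 ]
81.36622659919269
81.15664202748067
```

jog_arm:
  plan:
    - [[0,0,-0.6,-2.9,-7.5,0,-1],[0,0,-0.6,-2.9,-7.5,2,-1],[0,0,-0.6,-2.9,-7.5,5,-1],[0,0,-0.6,-2.9,-7.5,7,-1],[0,0,-0.6,-2.9,-7.5,7,-1]]

```text
time: 7.5
tool_pos: [0.5547, -0.1867, 0.1447]
eef_rot: [-0.238, -3.127, -0.001]
contact_force: [-0.1, -0.2, -0.3]
opening: 0.0182
grasp_force: 49.7
```

```bash
python3 look3.py w5.png; python3 -c "
from h import *
im=cv2.imread('pics/w5.png')[130:330,220:420]; cv2.imwrite('pics/w5c.png',cv2.resize(im,None,fx=3,fy=3,interpolation=cv2.INTER_CUBIC))"; python3 st.py
```

```text
[ 0.5547 -0.1867  0.1447] [-0.1489 -0.2131 -0.2514]
red [359 130  27  10 265] [134.4566 371.7547] [ 0.5085 -0.1335  0.012 ] [ 0.5009 -0.1428  0.074 ]
red [321 168   2  29  57] [182.2456 321.5088] [ 0.5449 -0.1841  0.012 ] [ 0.5291 -0.1821  0.074 ]
red [ 299  243   42   68 1624] [285.7149 319.242 ] [ 0.655  -0.2033  0.012 ] [ 0.6144 -0.197   0.074 ]
gold [308 207  28  24 214] (np.float64(218.5), np.float64(321.5)) [ 0.5568 -0.1863  0.074 ]
net hole [220.0, 318.0] 0.64 [ 0.5576 -0.1891  0.074 ]
7.6 [ 0.5571 -0.1866  0.1477] 0.01861213505698165 [-0.7803  0.1484 -0.276 ] [-0.0087  0.0089 -0.0257] [ 0.432   0.7619 -0.3253  1.7552  0.3567  0.6829  1.3305]
[[-0.9885  0.151   0.0001]
 [ 0.151   0.9885  0.0002]
 [-0.0001  0.0002 -1.    ]]
```

View pics/w5c.png

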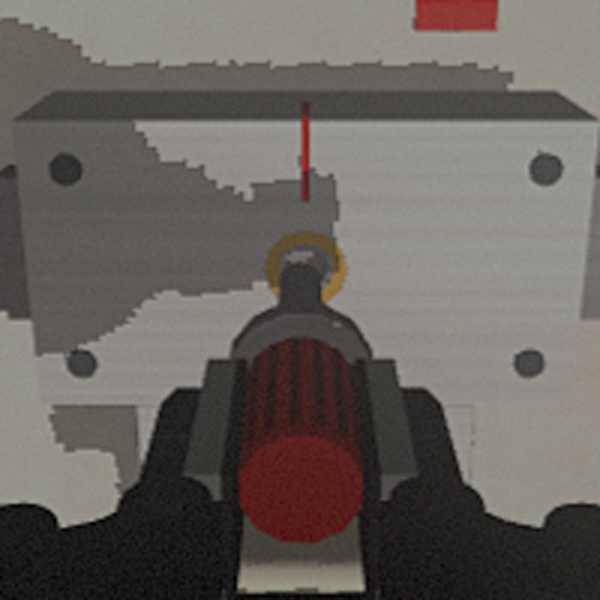

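jog_arm:
  plan:
    - [[0,0,0,0,0,0.7,-1],[0,0,0,0,0,1.2,-1],[0,0,0,0,0,1.6,-1],[0,0,0,0,0,1.8,-1],[0,0,0,0,0,1.8,-1]]

```text
time: 8.1
tool_pos: [0.557, -0.1867, 0.1292]
eef_rot: [0.238, 3.132, 0.001]
contact_force: [1.4, 0.3, -0.9]
opening: 0.0184
grasp_force: 49.6
```

jog_arm:
  plan:
    - [[0,0,0,0,0,0.2,-1],[0,0,0,0,0,0.45,-1],[0,0,0,0,0,0.45,-1],[0,0,0,0,0,0.45,-1]]

```text
time: 8.5
tool_pos: [0.557, -0.1866, 0.1247]
eef_rot: [0.238, 3.132, 0.001]
contact_force: [1.5, 1.1, -1.0]
opening: 0.0185
grasp_force: 49.5
```

jog_arm:
  plan:
    - [[0,0,0,0,0.5,0,-1],[0,0,0,0,1.4,0,-1],[0,0,0,0,2.2,0,-1],[0,0,0,0,2.8,0,-1],[0,0,0,0,3.1,0,-1]]

```text
time: 9.0
tool_pos: [0.5617, -0.1549, 0.1249]
eef_rot: [-0.236, -3.133, -0.001]
contact_force: [-0.0, -1.1, -1.2]
opening: 0.0184
grasp_force: 49.7
```

```bash
python3 look3.py w6.png; python3 st.py
```

```text
[ 0.5617 -0.1549  0.1249] [-0.0034 -1.0939 -1.1925]
red [322 129  29  11 288] [133.5833 336.2014] [ 0.5085 -0.1337  0.012 ] [ 0.5018 -0.1361  0.074 ]
red [317 171   3  31  72] [185.5    318.2917] [ 0.55  -0.155  0.012] [ 0.5331 -0.1522  0.074 ]
red [312 243   5   9  21] [248.     314.2381] [ 0.609  -0.1679  0.012 ] [ 0.5778 -0.162   0.074 ]
red [ 299  243   43   68 1664] [285.1821 319.4201] [ 0.6495 -0.1693  0.012 ] [ 0.6085 -0.163   0.074 ]
gold [304 213  30  21 218] (np.float64(223.0), np.float64(318.5)) [ 0.5595 -0.1561  0.074 ]
net hole [226.9, 314.7] 0.56 [ 0.5619 -0.1591  0.074 ]
9.1 [ 0.5617 -0.1548  0.1249] 0.01809395823437182 [1.0307 0.1286 0.0127] [-0.0099 -0.0624 -0.0241] [ 0.3647  0.7887 -0.3018  1.7854  0.3676  0.6231  1.2658]
[[-0.9887  0.1501  0.0001]
 [ 0.1501  0.9887  0.0012]
 [ 0.0001  0.0012 -1.    ]]
```

jog_arm:
  plan:
    - [[0,0,0,0,0,0.2,-1],[0,0,0,0,0,0.4,-1],[0,0,0,0,0,0.5,-1],[0,0,0,0,0,0.5,-1]]

```text
time: 9.5
tool_pos: [0.5616, -0.156, 0.1196]
eef_rot: [0.239, 3.132, 0.001]
contact_force: [0.7, 0.6, -2.5]
opening: 0.0185
grasp_force: 49.6
```

jog_arm:
  plan:
    - [[0,0,0,0,0,0.05,-1],[0,0,0,0,0,0.1,-1],[0,0,0,0,0,0.1,-1]]

```text
time: 9.8
tool_pos: [0.5617, -0.1561, 0.1189]
eef_rot: [0.239, 3.132, 0.001]
contact_force: [0.7, 1.5, 0.3]
opening: 0.0182
grasp_force: 49.7
```

jog_arm:
  plan:
    - [[0,0,0,0,0,0.05,-1],[0,0,0,0,0,0.1,-1],[0,0,0,0,0,0.1,-1]]

```text
time: 10.1
tool_pos: [0.562, -0.1562, 0.1188]
eef_rot: [0.238, 3.131, -0.0]
contact_force: [-0.0, 0.1, 7.0]
opening: 0.0181
grasp_force: 50.4
```

jog_arm:
  plan:
    - [[0,0,0,0,0.05,-0.04,-1],[0,0,0,0,0.15,-0.04,-1],[0,0,0,0,0.25,-0.04,-1],[0,0,0,0,0.3,-0.04,-1]]

```text
time: 10.5
tool_pos: [0.562, -0.1555, 0.1188]
eef_rot: [0.241, 3.132, -0.005]
contact_force: [-0.8, -2.8, 5.9]
opening: 0.0186
grasp_force: 50.4
```

jog_arm:
  plan:
    - [[0,0,0,0,0.1,0,-1],[0,0,0,0,0.2,0,-1],[0,0,0,0,0.3,0,-1],[0,0,0,0,0.3,0,-1]]

```text
time: 10.9
tool_pos: [0.5621, -0.1539, 0.1188]
eef_rot: [0.242, 3.132, -0.007]
contact_force: [-0.7, -5.1, 6.5]
opening: 0.0181
grasp_force: 50.6
```

jog_arm:
  plan:
    - [[0,0,0,0,0.1,-0.03,-1],[0,0,0,0,0.2,-0.03,-1],[0,0,0,0,0.3,-0.03,-1],[0,0,0,0,0.3,-0.03,-1]]

```text
time: 11.3
tool_pos: [0.5624, -0.1512, 0.1188]
eef_rot: [-0.242, -3.132, 0.008]
contact_force: [-0.1, -4.9, 4.1]
opening: 0.0184
grasp_force: 50.5
```

jog_arm:
  plan:
    - [[0,0,0,0,0.1,0,-1],[0,0,0,0,0.2,0,-1],[0,0,0,0,0.3,0,-1],[0,0,0,0,0.3,0,-1]]

```text
time: 11.7
tool_pos: [0.5629, -0.1482, 0.1188]
eef_rot: [-0.242, -3.132, 0.008]
contact_force: [-0.1, -5.3, 3.9]
opening: 0.0188
grasp_force: 50.5
```

jog_arm:
  plan:
    - [[0,0,0,0,0.1,0,-1],[0,0,0,0,0.2,0,-1],[0,0,0,0,0.3,0,-1],[0,0,0,0,0.3,0,-1]]

```text
time: 12.1
tool_pos: [0.5634, -0.1453, 0.1188]
eef_rot: [-0.242, -3.132, 0.008]
contact_force: [-0.3, -4.8, 4.7]
opening: 0.0182
grasp_force: 50.5
```

jog_arm:
  plan:
    - [[0,0,0,0,0.1,0,-1],[0,0,0,0,0.2,0,-1],[0,0,0,0,0.3,0,-1],[0,0,0,0,0.3,0,-1]]

```text
time: 12.5
tool_pos: [0.5638, -0.1423, 0.1188]
eef_rot: [-0.242, -3.132, 0.008]
contact_force: [-0.4, -5.0, 3.6]
opening: 0.0187
grasp_force: 50.5
```

jog_arm:
  plan:
    - [[0,0,0,0,0.1,0,-1],[0,0,0,0,0.2,0,-1],[0,0,0,0,0.3,0,-1],[0,0,0,0,0.3,0,-1]]

```text
time: 12.9
tool_pos: [0.5643, -0.1394, 0.1188]
eef_rot: [-0.243, -3.132, 0.008]
contact_force: [-0.1, -5.1, 4.3]
opening: 0.0186
grasp_force: 50.5
```

jog_arm:
  plan:
    - [[0,0,0,0,0.1,0,-1],[0,0,0,0,0.2,0,-1],[0,0,0,0,0.3,0,-1],[0,0,0,0,0.3,0,-1]]

```text
time: 13.3
tool_pos: [0.565, -0.1345, 0.1186]
eef_rot: [0.241, 3.132, -0.004]
contact_force: [1.0, -3.4, 2.6]
opening: 0.0186
grasp_force: 50.2
```

jog_arm:
  plan:
    - [[0,0,0,0,0,0.05,-1],[0,0,0,0,0,0.1,-1],[0,0,0,0,0,0.1,-1],[0,0,0,0,0,0.1,-1]]

```text
time: 13.7
tool_pos: [0.5652, -0.132, 0.1173]
eef_rot: [-0.238, -3.132, -0.001]
contact_force: [1.3, -2.1, -0.3]
opening: 0.0184
grasp_force: 49.8
```

jog_arm:
  plan:
    - [[0,0,0,0,0,0.1,-1],[0,0,0,0,0,0.2,-1],[0,0,0,0,0,0.3,-1],[0,0,0,0,0,0.3,-1]]

```text
time: 14.1
tool_pos: [0.5651, -0.1323, 0.1143]
eef_rot: [-0.238, -3.132, -0.001]
contact_force: [0.4, -1.5, -0.6]
opening: 0.0184
grasp_force: 49.7
```

jog_arm:
  plan:
    - [[0,0,0,0,-0.03,0.4,-1],[0,0,0,0,-0.05,0.8,-1],[0,0,0,0,-0.05,1.2,-1],[0,0,0,0,-0.05,1.5,-1],[0,0,0,0,-0.05,1.5,-1]]

```text
time: 14.6
tool_pos: [0.565, -0.1326, 0.0989]
eef_rot: [-0.238, -3.132, -0.001]
contact_force: [1.2, 0.7, -1.3]
opening: 0.0185
grasp_force: 49.6
```

jog_arm:
  plan:
    - [[0,0,0,0,0,0.4,-1],[0,0,0,0,0,0.8,-1],[0,0,0,0,0,1.1,-1],[0,0,0,0,0,1.1,-1]]

```text
time: 15.0
tool_pos: [0.5651, -0.1328, 0.0881]
eef_rot: [-0.238, -3.132, -0.001]
contact_force: [1.4, 0.6, -1.5]
opening: 0.0187
grasp_force: 49.5
```

jog_arm:
  plan:
    - [[0,0,0,0,0,0.1,-1],[0,0,0,0,0,0.15,-1],[0,0,0,0,0,0.2,-1],[0,0,0,0,0,0.2,-1]]

```text
time: 15.4
tool_pos: [0.5653, -0.1329, 0.0869]
eef_rot: [0.239, 3.132, 0.0]
contact_force: [-0.1, 1.4, 3.7]
opening: 0.0185
grasp_force: 50.1
```

jog_arm:
  plan:
    - [[0,0,0,0,0,-0.1,0],[0,0,0,0,0,-0.1,0],[0,0,0,0,0,-0.1,0],[0,0,0,0,0,-0.1,0],[0,0,0,0,0,-0.1,0]]

```text
time: 15.9
tool_pos: [0.5648, -0.1332, 0.0874]
eef_rot: [-0.239, -3.132, 0.0]
contact_force: [-0.4, -0.1, 0.4]
opening: 0.0425
grasp_force: 0.0
```

jog_arm:
  plan:
    - [[0,0,0,0,0,-2,0],[0,0,0,0,0,-5,0],[0,0,0,0,0,-9,0],[0,0,0,2,0,-13,0],[0,0,0,6,0,-13,0]]

```text
time: 16.4
tool_pos: [0.5115, -0.124, 0.2223]
eef_rot: [0.238, 3.118, 0.0]
contact_force: [-0.1, -0.1, -0.8]
opening: 0.0424
grasp_force: 0.0
```

```bash
python3 st.py
python3 - <<'E'
from h import *
st=bot.get_state(); w=bot.grab_frame("wrist"); save(w,"w7.png"); s=bot.grab_frame("scene")
for n,f in (("w",w),("s",s)):
    for t,z in (("pin_knob",.097),("pin_shoulder",.074),("carriage_hole",.074)):
        print(n,t,[(np.round(x["at"],1),round(x["confidence"],2),np.round(atz(f,x["at"],z,st),4)) for x in bot.tip_of(t,f)[:1]])
E
```

```text
16.4 [ 0.5115 -0.124   0.2223] 0.04243634411959776 [-0.1002 -0.1304 -0.7551] [ 0.0165 -0.0336  0.0105] [ 0.3777  0.5819 -0.3616  1.8805  0.3001  0.7174  1.2636]
[[-0.9883  0.152   0.0143]
 [ 0.152   0.9884 -0.001 ]
 [-0.0143  0.0012 -0.9999]]
w pin_knob [(array([246.5, 319.6]), 0.59, array([ 0.5664, -0.1332,  0.097 ]))]
w pin_shoulder [(array([233.5, 319.7]), 0.6, array([ 0.5633, -0.1326,  0.074 ]))]
w carriage_hole [(array([236.4, 317.4]), 0.61, array([ 0.5663, -0.1355,  0.074 ]))]
s pin_knob [(array([209.9, 294.8]), 0.5, array([ 0.5744, -0.1321,  0.097 ]))]
s pin_shoulder [(array([210.9, 290.7]), 0.66, array([ 0.5537, -0.1342,  0.074 ]))]
s carriage_hole [(array([213.3, 292.6]), 0.8, array([ 0.5651, -0.1349,  0.074 ]))]
```

View pics/w7.png

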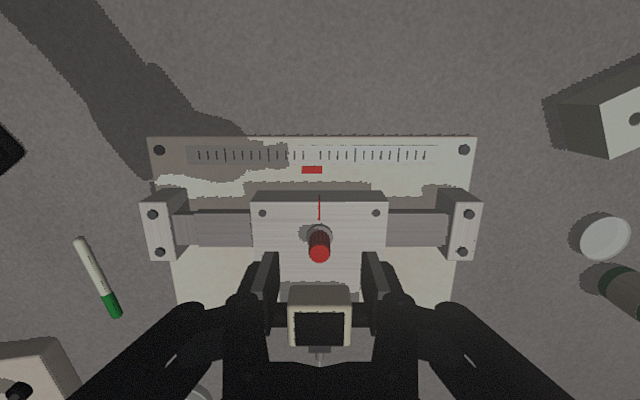

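The view shows the pin upright in the carriage with its knob at (245,319) and its collar on the top plate. The red line at column 319 points inside the band (columns 301–322), and the gripper is clear.

```bash
python3 -c "
from plant import bot
print(bot.sign_off())"
```

```text
the job is handed in; nothing more can be done
None
```

The lock pin went down freely through carriage, rail and keeper plate until its collar sat flush on the carriage, inside the red parking band. I then let go of it, backed the gripper clear and handed the job in.

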